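Take the lamp module out of its bayonet and store it

TASK

Take the lamp module out of the sloping socket of the lamphouse: turn it anticlockwise (seen from its grip) until its bar lines up with the two notches in the cover plate while it is still fully down in the socket, then draw it straight out. Stand it upright on the floor of the storage lane, in the free place over the thin dark disc, setting it down rather than dropping it, and let go. Leave the two spare modules and the loose things (bottles, jar, beaker, screwdriver) as they stand.

Things in the scene. Friction and masses are not known exactly. Their poses are not given: they have to be found in the camera images.
- lamp: Lamp module in the socket, 0.18 kg. Origin: centre of its flat foot; z: its axis, towards the grip. Aluminium shaft 40 mm diameter, z 0 to 46; two lugs along +x and -x, 62 mm tip to tip, 10 wide, z 40 to 46; black cap 38 diameter to z 56; grip bar 44 long (along x, in line with the lugs), 12 thick (y), z 56 to 88 (top). Starts fully down, locked, bar 50 to 80 degrees short of the notches.
- socket: Fixed bayonet socket, leaning 28 degrees to the lamphouse's front. Origin: centre of the bore's floor, where the lamp's foot stands; z: its axis, outwards. Bore 43 mm diameter, 100 mm square cover plate with outer face at z 53. Turning the lamp anticlockwise about +z ends at a stop, bar within 3 degrees of x; then it comes out along +z, clear after 55 mm.
- notch (a point): One of the two notches in the cover plate through which the lugs come out: on the plate's outer face, 28 mm from the axis along the socket's +x (the other faces it, along -x). Each is 15 mm wide and reaches 35 mm from the axis.
- lamphouse: The fixed lamphouse: white base 200 x 130 mm, the sloping socket in front (-x), black finned housing 125 mm high behind it. Origin on the table under the socket, z up; x runs from 70 mm in front (-x) to 136 mm behind (+x), y +-65 mm.
- lane: The fixed aluminium storage lane, a low channel long in its y: 310 mm long, 66 mm wide outside, 58 mm inside, floor 4 mm thick, side walls 18 mm high. Origin at the table under its centre, z up. It has three places, at y -95, 0 and +95 mm; two hold spare modules, one is free.
- disc: Thin flat dark disc, 44 mm diameter, 0.8 mm thick, stuck to the lane's floor at the free place (the lamp stands on the lane's floor there, the disc has no effect). Origin at the centre of its underside, on the lane's floor.
- spare_a: A spare module standing upright in the lane, the same shape as the lamp; origin at the centre of its foot.
- spare_b: The other spare module standing upright in the lane, the same shape; origin at the centre of its foot.
- oil_bottle: Bystander: small amber bottle beside the lamphouse, 32 mm diameter, 70 mm high, origin under its centre.
- objective_can: Bystander: clear jar with metal cap, 42 mm diameter, 60 mm high, origin under its centre.
- beaker: Bystander: glass beaker, 68 mm diameter, 90 mm high, origin under its centre.
- wash_bottle: Bystander: white bottle, 64 mm diameter, 160 mm high, origin under its centre.
- screwdriver: Bystander: screwdriver lying on the table, 150 mm long, origin under its middle.
There are look-alikes about, which are no part of the job. What is shaped like the spare_a but pink or yellow is not meant.

How it is judged (in metres and radians):
On the way, in this order (a step that is already met when the one before it is completed fails the run):
1. the lamp is turned so that its bar lines up with the notches (within 8 degrees), still fully down in the socket (within 5 mm) (angle between the x axis of lamp and the x axis of socket, either way round below 0.14 rad and z of lamp in the frame of socket below 0.005 m and distance between lamp and socket below 0.008 m), for 0.1 s.
2. the lamp is drawn out: its foot is at least 55 mm up the socket's axis (z of lamp in the frame of socket above 0.055 m), for 0.05 s.
3. the lamp stands upright on the lane's floor in the free place, still held by the fingers (horizontal distance between lamp and disc below 0.02 m and angle between lamp's own z axis and vertical below 0.09 rad and z of lamp in the frame of disc below 0.004 m and contact force between the fingers and lamp above 0.5 N), for 0.1 s.
At the end, for the whole second after the job is handed in: The lamp stands upright (within 5 degrees) and at rest on the lane's floor (foot within 4 mm of it) in the free place, its axis within 20 mm of the disc's centre, released; both spare modules still stand upright (within 5 degrees) (horizontal distance between lamp and disc below 0.02 m and angle between each of lamp, spare_a, spare_b's own z axis and vertical below 0.09 rad and z of lamp in the frame of disc below 0.004 m and linear speed of lamp below 0.02 m/s); the robot touches nothing.
It fails at once if a spare module is shifted by more than 25 mm or tipped by more than 20 degrees (distance of any of spare_a, spare_b from where it was at the start of the episode above 0.025 m or angle between any of spare_a, spare_b's own z axis and vertical above 0.35 rad).
It fails at once if a bottle, the jar, the beaker or the screwdriver is shifted by more than 30 mm (distance of any of oil_bottle, objective_can, beaker, wash_bottle, screwdriver from where it was at the start of the episode above 0.03 m).
It also fails if it takes over 53 s, if anything falls off the work surface, if the arm or the gripper's body presses on something with over 40 N, if the wrist force passes 120 N, or if a joint passes its speed limit or range.

ROBOT

A 6-joint arm with a two-finger parallel gripper is mounted at the origin on the work surface. World frame = base frame: x ahead of the robot, y to its left, z up, the work surface at z = 0. Lengths are in mm, angles in rad, forces in N, time in s.
With the tool pointing down it reaches from about 350 to 725 mm from the base axis. Payload 6 kg.
Tool frame: the origin (TCP) lies between the finger pads; the fingertips stand r.finger_overhang ahead of it and the grasp point (between the pads) lies 8 mm behind it (r.finger_overhang is the distance from the TCP to the fingertips, in mm); z points along the fingers, y is the line along which they close (so a half turn about z gives the same grasp; the last joint's range is limited). The gripper opens to 85 mm and grips with 20 to 120 N. Pads are 22 mm wide; open, the fingers measure 114 mm over their backs; the gripper's body (76 mm by 85 mm) begins 54 mm behind the grasp point. The pads swing forward as they close: fully open they stand 13 mm farther back than shut.
Start: joints at [-0.837, 0.04, 0.085, 0, -1.615, -0.334], TCP at [233.548, -552.658, 242.261] pointing down, gripper open.
Joint ranges: [-2.56, 2.56], [-1.29, 2.01], [-1.08, 1.49], [-3.29, 1.98], [-2.81, -0.18], [-2.99, 2.99]. Speed limits (rad/s): [2.57, 2.57, 3.01, 3.14, 3.14, 3.14].

INTERFACE

Orientations are given as a unit quaternion [x, y, z, w].
In Python, from workcell import r, effector, solver, status, optics gives the robot as it stands. Calls block until the motion is done:
- r.move_ptp(position, orientation): joint-space move of the TCP to a pose.
- r.move_l(position, v=150, orientation=None): straight line of the TCP; orientation=None keeps the orientation; v is the mean speed in mm/s.
- r.move_joints(angles): joint-space move.
- effector.set_gripper(opening, squeeze=None): finger opening in mm; squeeze is the grip in N (None keeps the last); returns when the fingers have stopped.
- r.pause(seconds).
- solver.ik(position, orientation): joint angles nearest the present ones, or None.
- status.get_obs(): the state.
- optics.snapshot(name): name is "side" or "top"; returns a dict with "color" (480x640x3 uint8, red, green, blue), "fx", "fy", "cx", "cy" (pixels), "rvec" (rotation vector, rad) and "tvec" (3), from world to camera coordinates, as OpenCV has them. Camera axes: x right, y down, z forward; pixel columns grow to the right and rows downward; lengths in mm; the calibration is good to about 2 mm. A picture is of the moment at which its call begins. There is no depth.
A pose or a line that the arm cannot do raises r.Unreachable and nothing moves.
- r.close_job(): hands the job in; it is judged then, once.
The state is a dict: "time_s": time; "q": joint angles; "joint_vel": joint speeds; "joint_torque": joint torques, N m; "eef_pos": TCP position; "orientation": TCP orientation; "contact_force": force on the tool from outside, world axes, zero at the start; "moment": the same for the moment, N m; "opening": finger opening in mm; "grasp_force": force on a finger pad.
Only numpy, scipy, OpenCV 4.12 (cv2) and the standard library are available. Lean on these libraries where they do the work, as an engineer would, in place of code of your own. Each camera call takes 0.05 s, during which the arm holds its last target. There are 200 camera calls.

## Working session

There is one attempt and no reset: what is moved stays moved. The work goes in short steps, each a Python script; the robot and the scene stay as the last script left them, time stands still between calls to the robot, and variables do not carry over. Pictures are saved under pics/ and viewed, at most 10 in all, crops included, and the job is handed in when it is done.

```bash
ls; mkdir -p pics
python3 - <<'E'
from workcell import r, effector, solver, status, optics
import cv2,numpy as np,pickle
d={}
for n in("side","top"):
    s=optics.snapshot(n); d[n]=s
    cv2.imwrite(f"pics/{n}0.png",s["color"][:,:,::-1])
    R=cv2.Rodrigues(np.array(s["rvec"],float))[0]; print(n,s["fx"],s["cx"],s["cy"],-R.T@np.array(s["tvec"]).ravel(),R[2])
pickle.dump(d,open("s0.pkl","wb")); print(status.get_obs(),r.finger_overhang)
E
```

```text
pics
side 478.59326359245364 324.089856279718 237.16511848766095 [251.43357743 465.78676969 786.66975419] [ 0.38270314 -0.55154986 -0.74116871]
top 483.491485259734 319.46498396508014 243.81594954334906 [ 407.67639255  -11.43172569 1024.23275169] [ 0.19684565 -0.00892545 -0.98039386]
{'time_s': 0.1, 'q': array([-8.37298978e-01,  4.07630511e-02,  8.39082130e-02, -4.08795786e-04,
       -1.61550456e+00, -3.33724376e-01]), 'joint_vel': array([ 9.94688255e-05, -1.02425652e-03,  2.98242283e-03,  2.36803833e-03,
       -3.58185746e-04,  1.04495341e-03]), 'joint_torque': array([-4.04710503e-03, -3.69344044e+01,  3.48281944e+01,  6.95176810e+00,
       -4.53318164e-03,  9.74108133e-06]), 'eef_pos': array([ 233.49851525, -552.39724868,  241.37085044]), 'orientation': array([-1.98566811e-01,  9.80087021e-01,  7.76749680e-04, -2.21712927e-04]), 'contact_force': array([0.37396689, 0.17274861, 1.01593964]), 'moment': array([ 0.00576033, -0.06958983, -0.00824659]), 'grasp_force': 0.0, 'opening': 84.9629483465901} 11.0
```

View pics/top0.png

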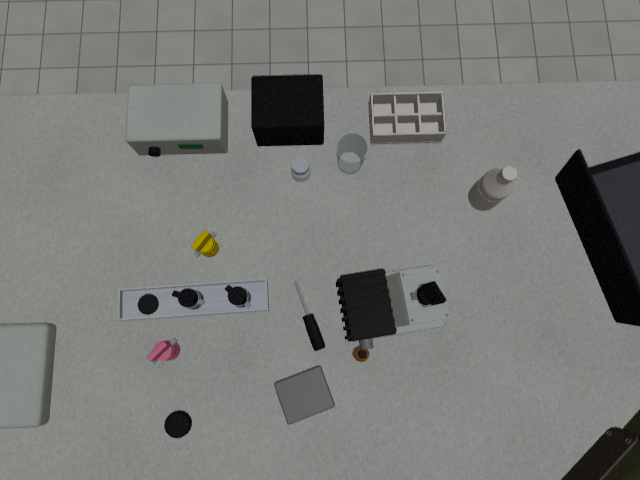

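View pics/side0.png

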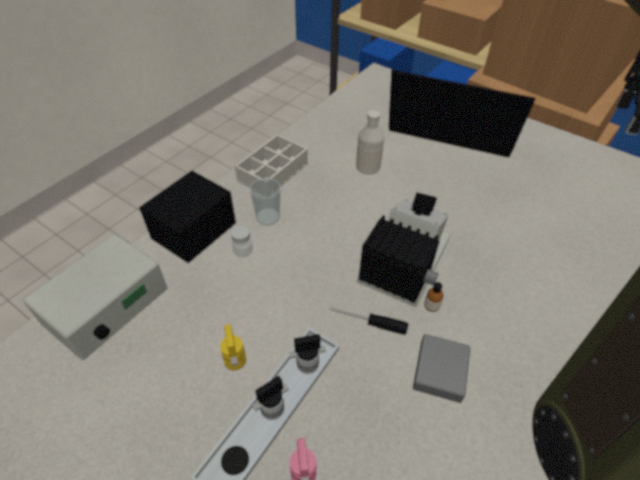

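Top view: the lamp candidate is the black grip at (430,293), in the white sloping socket in front of the black finned housing. The look-alikes are the spares at (188,298) and (238,295), the yellow module at (205,243) and the pink one at (164,350). I choose the one in the socket. For the target, the disc at (148,304) lies in the lane; the dark disc at (178,424) lies outside it and is a decoy. In the side view the lamp's grip is at (424,203) and the lane's disc at (235,460). Next I check this in close crops.

Run:
```python
import cv2,numpy as np,pickle
d=pickle.load(open("s0.pkl","rb"))
def crop(n,x,y,w,h,f):
    c=d[n]["color"][y:y+h,x:x+w,::-1].astype(float); c=255*(c/255)**.5
    return cv2.resize(c.astype(np.uint8),None,fx=f,fy=f,interpolation=cv2.INTER_CUBIC)
a=crop("top",385,255,66,80,6); b=crop("side",380,180,66,80,6)
cv2.imwrite("pics/c1.png",np.hstack([a,b]))
```

```text
(no output)
```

View pics/c1.png

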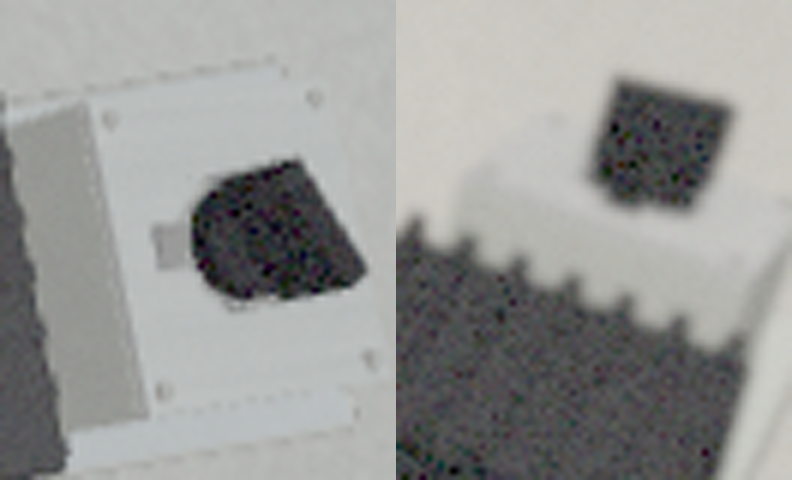

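Both crops confirm the choice: a black cap and bar in the sloping plate. In the top view one notch shows at about (413,296), and the bar's front top edge runs from (434.7,281.7) to (445.8,300.3). In the side view the same edge runs from (417.3,193.3) to (436.2,197.5). The bar is about 65° clockwise of the notch line.

```bash
cat > h.py <<'E'
import cv2,numpy as np,pickle
from scipy.spatial.transform import Rotation as Ro
def cam(s):
    R=cv2.Rodrigues(np.array(s["rvec"],float))[0]; t=np.array(s["tvec"],float).ravel(); return R,t,-R.T@t
def ray(s,p):
    R,t,c=cam(s); v=R.T@np.array([(p[0]-s["cx"])/s["fx"],(p[1]-s["cy"])/s["fy"],1]); return c,v/np.linalg.norm(v)
def onz(s,p,z):
    c,v=ray(s,p); return c+v*(z-c[2])/v[2]
def tri(s1,p1,s2,p2):
    a,u=ray(s1,p1); b,v=ray(s2,p2); k=np.linalg.lstsq(np.c_[u,-v],b-a,rcond=None)[0]
    x,y=a+k[0]*u,b+k[1]*v; return (x+y)/2,np.linalg.norm(x-y)
def proj(s,X):
    R,t,_=cam(s); p=R@np.asarray(X)+t; return np.array([p[0]/p[2]*s["fx"]+s["cx"],p[1]/p[2]*s["fy"]+s["cy"]])
E
python3 - <<'E'
from h import *
np.set_printoptions(precision=1,suppress=True)
d=pickle.load(open("s0.pkl","rb")); T,S=d["top"],d["side"]
ct=lambda x,y:(x/6+385-.42,y/6+255-.42); cs=lambda x,y:((x-396)/6+380-.42,y/6+180-.42)
A,ea=tri(T,ct(298,160),S,cs(620,80)); B,eb=tri(T,ct(365,272),S,cs(733,105)); print("A,B",A,ea,B,eb,np.linalg.norm(A-B))
# yaw: horizontal lines
for z,(p,q) in {30:((280,70),(355,425)),95:((111,119),(164,392)),50:((315,97),(370,358)),100:((95,100),(148,417))}.items():
    P,Q=onz(T,ct(*p),z),onz(T,ct(*q),z); v=P-Q; print("line",z,P,Q,np.linalg.norm(v),np.degrees(np.arctan2(v[1],v[0])))
# discs
for n,(x,y) in {"top":(148,304),"side":(235,460)}.items():
    g=d[n]["color"].max(2)[y-18:y+18,x-18:x+18]; m=(g<75).astype(np.uint8)
    c=max(cv2.findContours(m,0,1)[0],key=cv2.contourArea); e=cv2.fitEllipse(c); p=(e[0][0]+x-18,e[0][1]+y-18)
    print(n,p,e[1],onz(d[n],p,4.8))
# lane top rim corners
for n,L in {"top":[(120,290),(268,281),(269,310),(120,319)]}.items():
    for p in L: print(n,onz(d[n],p,18))
for n,p in {"top":(188,298)}.items(): pass
# base corners white mask contour of the lamphouse
E
```

```text
A,B [ 509.7 -230.5  132.8] 1.3272463221775348 [ 475.6 -250.4  125.4] 0.6927451962241319 40.15754612658643
line 30 [ 553.6 -251.6   30. ] [ 431.7 -268.2   30. ] 123.01678293374574 7.751581147274843
line 95 [ 529.6 -180.2   95. ] [ 442.1 -191.7   95. ] 88.22834286506458 7.479769134992532
line 50 [ 541.2 -258.    50. ] [ 453.1 -269.8   50. ] 88.82617266841552 7.610842021754856
line 100 [ 535.2 -174.5  100. ] [ 434.3 -185.1  100. ] 101.48139698466326 6.026423083977011
top (147.87482833862305, 303.6639404296875) (18.914926528930664, 20.520099639892578) [493.9 342.2   4.8]
side (234.47698593139648, 460.0122661590576) (24.327713012695312, 27.735261917114258) [494.5 343.6   4.8]
top [522.6 396.7  18. ]
top [533.3  89.1  18. ]
top [473.1  87.3  18. ]
top [462.9 393.5  18. ]
```

Run:
```python
from h import *
from scipy.optimize import least_squares
np.set_printoptions(precision=2,suppress=True)
d=pickle.load(open("s0.pkl","rb")); T,S=d["top"],d["side"]
ct=lambda x,y:(x/6+385-.42,y/6+255-.42); cs=lambda x,y:((x-396)/6+380-.42,y/6+180-.42)
def fr(a):
    xL=np.array([-np.sin(a),np.cos(a),0]); up=np.array([0,0,1.]); c,s=np.cos(np.radians(28)),np.sin(np.radians(28))
    z=up*c-xL*s; u=xL*c+up*s; return np.c_[u,np.cross(z,u),z]
def pts(p):
    o,R,f,k,L=p[:3],fr(p[3]),p[4],p[5],p[6]
    W=lambda x,y,z:o+R@[x,y,z]
    b=np.array([np.cos(f),np.sin(f)]); n=np.array([-b[1],b[0]]); m=-6*n if n[0]>0 else 6*n  # front (down-slope) edge
    A=W(*(m+L/2*b),88); B=W(*(m-L/2*b),88)
    return A,B,W(35,0,53),[W(k,-k,53),W(k,k,53),W(-k,-k,53),W(-k,k,53)],[W(50,-50,53),W(50,50,53)]
def res(p,full=False):
    A,B,N,K,E=pts(p)
    # A has w<0 (toward +x world)
    o=[proj(T,A)-ct(298,160),proj(T,B)-ct(365,272),proj(S,A)-cs(620,80),proj(S,B)-cs(733,105),proj(T,N)-ct(154,247)]
    o+=[proj(T,X)-ct(*q) for X,q in zip(K,[(111,119),(164,392),(315,97),(370,358)])]
    o+=[proj(T,X)-ct(*q) for X,q in zip(E,[(95,100),(148,417)])]
    return np.array(o) if full else np.ravel(o)
R0=fr(np.radians(7.6)); x0=np.r_[np.array([489.5,-236,131.7])-88*R0[:,2],np.radians(7.6),np.radians(-65),42,42]
s=least_squares(res,x0,loss="soft_l1"); p=s.x
J=s.jac; sd=np.sqrt(np.diag(np.linalg.inv(J.T@J)))*.4
print("o",p[:3],"yaw,phi",np.degrees(p[3:5]),"k,L",p[5:],"sd",sd[:3],np.degrees(sd[3:5])); print(res(p,True).T)
np.savez("fit.npz",p=p,R=fr(p[3])); print("top",p[:3]+88*fr(p[3])[:,2])
from workcell import solver,status,r
R=fr(p[3]); z=R[:,2]; t=p[:3]+70*z
for turn in(0,np.pi):
  for f in (p[4],0):
    y=R@[-np.sin(f+turn),np.cos(f+turn),0]; M=np.c_[np.cross(y,-z),y,-z]; q=Ro.from_matrix(M).as_quat()
    print(np.degrees(f),turn,solver.ik(t,q),solver.ik(t+80*z,q))
for yaw in range(-180,180,30):
    M=Ro.from_euler("z",yaw,degrees=True).as_matrix()@np.diag([1,-1,-1]); print(yaw,solver.ik([494,343,75],Ro.from_matrix(M).as_quat()))
```

```text
o [ 485.29 -194.04   54.5 ] yaw,phi [  7.08 -65.96] k,L [42.85 40.1 ] sd [0.3  0.42 1.07] [0.33 2.02]
[[-0.03 -0.67 -0.78 -0.69  0.61  0.28 -0.03  0.51  0.09 -0.75  0.33]
 [-0.22 -0.1  -0.41  0.12  0.79 -0.06 -0.02  0.66  0.61 -0.37  0.14]]
top [ 490.38 -235.04  132.2 ]
-65.95812723079369 0 [-0.36  0.18  0.08 -0.43 -1.7  -0.67] [-0.41  0.21  0.25 -0.43 -1.85 -0.68]
0.0 0 [-0.36  0.18  0.08 -0.43 -1.7   0.48] [-0.41  0.21  0.25 -0.43 -1.85  0.47]
-65.95812723079369 3.141592653589793 [-0.36  0.18  0.08 -0.43 -1.7   2.47] [-0.41  0.21  0.25 -0.43 -1.85  2.46]
0.0 3.141592653589793 [-0.36  0.18  0.08 -0.43 -1.7  -2.66] [-0.41  0.21  0.25 -0.43 -1.85 -2.67]
-180 [ 0.94  0.09 -0.17  0.   -1.31 -2.51]
-150 [ 0.94  0.09 -0.17  0.   -1.31 -1.99]
-120 [ 0.94  0.09 -0.17  0.   -1.31 -1.46]
-90 [ 0.94  0.09 -0.17  0.   -1.31 -0.94]
-60 [ 0.94  0.09 -0.17  0.   -1.31 -0.42]
-30 [ 0.94  0.09 -0.17  0.   -1.31  0.11]
0 [ 0.94  0.09 -0.17  0.   -1.31  0.63]
30 [ 0.94  0.09 -0.17  0.   -1.31  1.15]
60 [ 0.94  0.09 -0.17  0.   -1.31  1.68]
90 [ 0.94  0.09 -0.17  0.   -1.31  2.2 ]
120 [ 0.94  0.09 -0.17  0.   -1.31  2.73]
150 None
```

The fit residuals are under 0.8 px, the screw and notch geometry agrees, and the two views of the disc agree within 1.5 mm. I now approach and take hold of the bar.

```bash
cat >> h.py <<'E'
F=np.load("fit.npz"); P=F["p"]; RS=F["R"]; O=P[:3]; ZS=RS[:,2]
def tq(f):
    y=RS@[-np.sin(f),np.cos(f),0]; return Ro.from_matrix(np.c_[np.cross(y,-ZS),y,-ZS]).as_quat()
def show(status,tag=""):
    o=status.get_obs(); L=RS.T@(o["eef_pos"]-O)
    print(tag,"t%.1f"%o["time_s"],"sock",L.round(1),"F",(RS.T@o["contact_force"]).round(1),"M",(RS.T@o["moment"]).round(2),"open %.1f g %.1f"%(o["opening"],o["grasp_force"]),"q6 %.3f"%o["q"][5])
    return o
E
python3 - <<'E'
from workcell import *
from h import *
f=P[4]; q=tq(f)
effector.set_gripper(50,30)
r.move_ptp(O+170*ZS,q); show(status,"pre")
r.move_l(O+100*ZS,v=120); show(status)
r.move_l(O+72*ZS,v=50); show(status,"down")
effector.set_gripper(0,30); show(status,"grip")
for n in("side","top"): 
    s=optics.snapshot(n); x,y=proj(s,O+100*ZS).astype(int)
    c=s["color"][y-60:y+60,x-60:x+60,::-1]; globals()[n]=cv2.resize((255*(c/255.)**.6).astype(np.uint8),None,fx=3.3,fy=3.3)
cv2.imwrite("pics/g1.png",np.hstack([side,top]))
E
```

```text
pre t2.0 sock [ -0.6   0.7 170.8] F [0.3 0.7 0.4] M [-0.03  1.3  -0.01] open 50.1 g 0.0 q6 -0.686
 t2.7 sock [ -0.2  -0.  101.1] F [-0.5 -0.4 -0.3] M [-0.04  1.25 -0.  ] open 49.8 g 0.0 q6 -0.677
down t3.4 sock [ 0.  -0.  72.1] F [-0.   0.   0.6] M [-0.03  1.29  0.04] open 49.9 g 0.0 q6 -0.675
grip t3.8 sock [-0.2 -0.  72.4] F [-1.3 -0.5  1.3] M [-0.01  1.56 -0.03] open 11.5 g 33.3 q6 -0.675
```

View pics/g1.png

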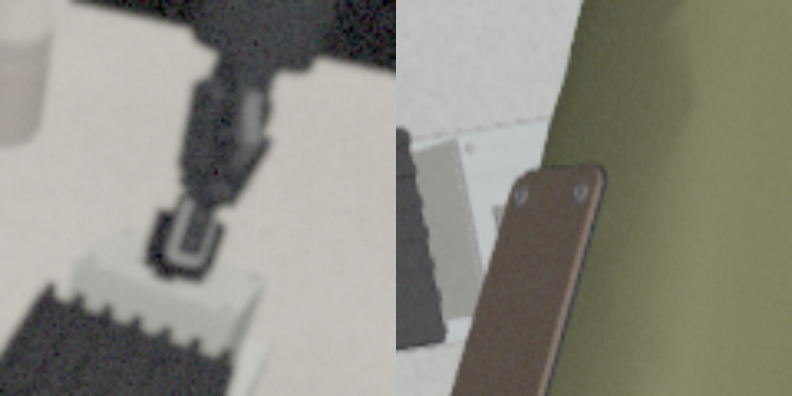

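The side crop shows the fingers closed on the bar at about (190,230). The opening of 11.5 mm matches the 12 mm bar and the side forces are small. Now I turn it.

Run:
```python
from workcell import *
from h import *
effector.set_gripper(0,60); o=show(status,"60N")
qj=np.array(solver.ik(o["eef_pos"],o["orientation"])); q0=o["q"][5]; N=10; tot=-P[4]
for i in range(1,N+1):
    r.move_l(O+72*ZS,v=60,orientation=tq(P[4]+tot*i/N)) if False else r.move_joints(np.r_[o["q"][:5],q0+tot*i/N])
    s=show(status,i); M=RS.T@s["moment"]
    if abs(M[2])>2.5: print("stop"); break
r.pause(.3); show(status,"end")
```

```text
60N t4.2 sock [-0.2 -0.1 72.4] F [-2.3  0.3  2.1] M [-0.06  1.73  0.01] open 11.1 g 60.5 q6 -0.675
1 t4.4 sock [-0.2 -0.1 72.4] F [-0.9  0.1  0.9] M [-0.09  1.57  0.02] open 10.9 g 60.5 q6 -0.562
2 t4.7 sock [-0.1 -0.1 72.5] F [-1.2 -1.4  1.9] M [-0.16  1.42 -0.05] open 11.0 g 60.5 q6 -0.449
3 t4.9 sock [-0.2 -0.1 72.5] F [-0.5 -1.   2.7] M [-0.24  1.33 -0.03] open 10.9 g 60.5 q6 -0.335
4 t5.2 sock [-0.2 -0.  72.5] F [-1.5 -0.4  2.5] M [-0.31  1.3  -0.01] open 11.1 g 60.5 q6 -0.221
5 t5.4 sock [-0.3  0.  72.5] F [-0.5 -1.6  2.3] M [-0.26  1.38  0.01] open 11.0 g 60.5 q6 -0.106
6 t5.7 sock [-0.3  0.  72.5] F [-0.1 -0.4  1.9] M [-0.25  1.37 -0.  ] open 10.9 g 60.5 q6 0.009
7 t5.9 sock [-0.3  0.  72.5] F [-0.5 -0.5  2.3] M [-0.27  1.35  0.04] open 10.7 g 60.6 q6 0.125
8 t6.2 sock [-0.3  0.  72.5] F [-1.  -0.2  3.7] M [-0.23  1.28 -0.04] open 11.1 g 60.6 q6 0.240
9 t6.4 sock [-0.3  0.  72.5] F [ 0.1 -0.7  2.1] M [-0.28  1.26  0.01] open 10.6 g 60.6 q6 0.355
10 t6.7 sock [-0.3  0.  72.6] F [ 0.1 -0.6  2.4] M [-0.23  1.26  0.  ] open 11.1 g 60.6 q6 0.470
end t7.0 sock [-0.2 -0.  72.5] F [ 0.6 -0.2  2.9] M [-0.24  1.26 -0.05] open 11.1 g 60.6 q6 0.475
```

Run:
```python
from workcell import *
from h import *
o=show(status); q0=o["q"][5]; qc=o["q"][:5]; M0=(RS.T@o["moment"])[2]
for i in range(1,9):
    r.move_joints(np.r_[qc,q0+np.radians(1)*i]); r.pause(.1)
    M=(RS.T@show(status,i)["moment"])[2]
    if abs(M-M0)>.35: print("stop felt"); break
r.pause(.2)
for n in("side","top"): 
    s=optics.snapshot(n); x,y=proj(s,O+80*ZS).astype(int)
    c=s["color"][y-40:y+40,x-40:x+40,::-1]; globals()[n]=cv2.resize((255*(c/255.)**.5).astype(np.uint8),None,fx=4.9,fy=4.9,interpolation=2)
cv2.imwrite("pics/g2.png",np.hstack([side,top]))
```

```text
t7.0 sock [-0.2 -0.  72.5] F [ 0.6 -0.2  2.9] M [-0.24  1.26 -0.05] open 11.1 g 60.6 q6 0.475
1 t7.3 sock [-0.2 -0.1 72.5] F [ 0.5 -0.4  2.5] M [-0.32  1.12 -0.02] open 10.8 g 60.7 q6 0.492
2 t7.7 sock [-0.2 -0.1 72.5] F [ 0.7 -1.   3.4] M [-0.5   0.97 -0.04] open 11.3 g 60.7 q6 0.509
3 t8.0 sock [-0.1 -0.2 72.5] F [ 1.1 -2.4  3.2] M [-0.87  0.8  -0.13] open 10.7 g 60.7 q6 0.527
4 t8.3 sock [-0.1 -0.4 72.5] F [ 1.3 -4.3  2.9] M [-1.67  0.57 -0.4 ] open 11.0 g 60.8 q6 0.544
stop felt
```

View pics/g2.png

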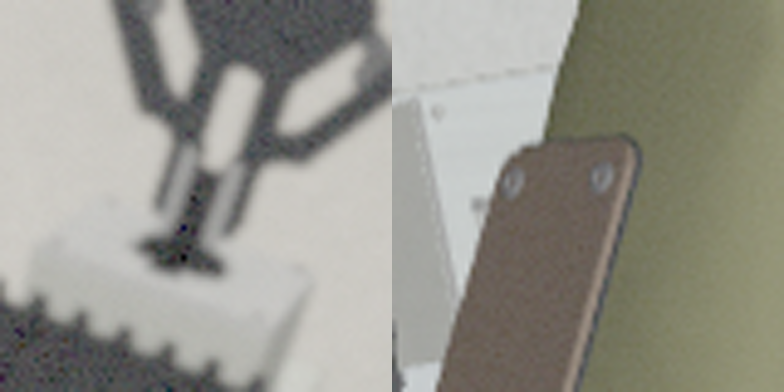

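The side crop shows the bar edge-on to the slope, in line with the notches, at about (190,215). The stop was felt as a moment rise at q6=0.544. I back off slightly and draw it out.

Run:
```python
from workcell import *
from h import *
o=status.get_obs(); r.move_joints(np.r_[o["q"][:5],.52]); r.pause(.2); o=show(status)
p=o["eef_pos"].copy(); q=o["orientation"]; f0=RS.T@o["contact_force"]
for h in (4,8,14,20,30,40,50,60,75):
    r.move_l(p+h*ZS,v=40); o=show(status,h)
    if np.linalg.norm(RS.T@o["contact_force"]-f0)>20: print("HIGH"); break
else:
    r.move_l(p+110*ZS,v=120); show(status,"out")
    s=optics.snapshot("side"); x,y=proj(s,O+120*ZS).astype(int); y=max(y,70)
    c=s["color"][y-70:y+70,x-70:x+70,::-1]; cv2.imwrite("pics/g3.png",cv2.resize((255*(c/255.)**.5).astype(np.uint8),None,fx=4,fy=4,interpolation=2))
```

```text
t9.1 sock [-0.3 -0.1 72.5] F [ 0.2 -2.1  2.8] M [-0.67  1.26 -0.04] open 10.9 g 60.7 q6 0.520
4 t9.3 sock [-0.4 -0.  75.9] F [-0.6 -2.3 -2.3] M [-0.97  1.57 -0.1 ] open 11.1 g 60.0 q6 0.520
8 t9.6 sock [-0.4 -0.1 80.6] F [-0.4 -1.7 -2.2] M [-0.89  1.65 -0.09] open 11.1 g 59.9 q6 0.520
14 t9.9 sock [-0.4  0.3 87.1] F [-0.5  0.4 -1.9] M [ 0.03  1.69 -0.01] open 11.0 g 59.9 q6 0.519
20 t10.2 sock [-0.3 -0.1 93. ] F [-1.1 -0.8 -1.7] M [ 0.04  1.71 -0.02] open 11.1 g 59.9 q6 0.519
30 t10.6 sock [ -0.3  -0.2 102.9] F [-0.7  0.  -2.5] M [0.02 1.74 0.02] open 11.2 g 59.9 q6 0.518
40 t11.0 sock [ -0.3  -0.3 112.9] F [-1.8  1.  -2.4] M [ 0.05  1.69 -0.02] open 10.9 g 59.9 q6 0.517
50 t11.4 sock [ -0.3  -0.3 122.9] F [-0.9 -0.2 -2.7] M [ 0.01  1.73 -0.01] open 10.6 g 59.9 q6 0.516
60 t11.8 sock [ -0.3  -0.2 132.8] F [-2.2 -0.4 -2.1] M [-0.01  1.74 -0.02] open 11.0 g 59.9 q6 0.514
75 t12.3 sock [ -0.3  -0.2 147.7] F [-0.7  0.4 -2.1] M [ 0.03  1.77 -0.02] open 10.9 g 59.9 q6 0.512
out t12.8 sock [ -0.3  -0.3 182.1] F [-2.   0.3 -2.1] M [-0.01  1.75 -0.08] open 10.4 g 59.9 q6 0.507
```

Run:
```python
from workcell import *
from h import *
D=np.array([494.2,342.9,0]); q=Ro.from_matrix(Ro.from_euler("z",-88,degrees=True).as_matrix()@np.diag([1,-1,-1])).as_quat()
o=status.get_obs(); p=o["eef_pos"]; print(solver.ik(D+[0,0,260],q))
r.move_l([p[0],p[1],300],v=200)
r.move_ptp(D+[0,0,260],q)
r.move_l(D+[0,0,101],v=120); r.pause(.3); o=show(status); print(o["eef_pos"],o["contact_force"])
im=[]
for n in("side","top"):
    s=optics.snapshot(n); x,y=proj(s,D+[0,0,60]).astype(int); y=min(max(y,60),420); print(n,x,y)
    c=s["color"][y-60:y+60,x-60:x+60,::-1]; im.append(cv2.resize((255*(c/255.)**.5).astype(np.uint8),None,fx=3.3,fy=3.3,interpolation=2))
cv2.imwrite("pics/g4.png",np.hstack(im))
```

```text
[ 0.93937215  0.04688901  0.12393206  0.         -1.64783938 -0.90446556]
 t17.4 sock [ 491.6  -75.1 -208.4] F [-1.3 -0.9 -2.1] M [-0.03 -0.01 -0.01] open 11.0 g 59.8 q6 -0.904
[494.29412993 342.99632843 101.30215018] [ 0.91069639 -0.08986787 -2.47335073]
side 230 420
top 137 301
```

View pics/g4.png

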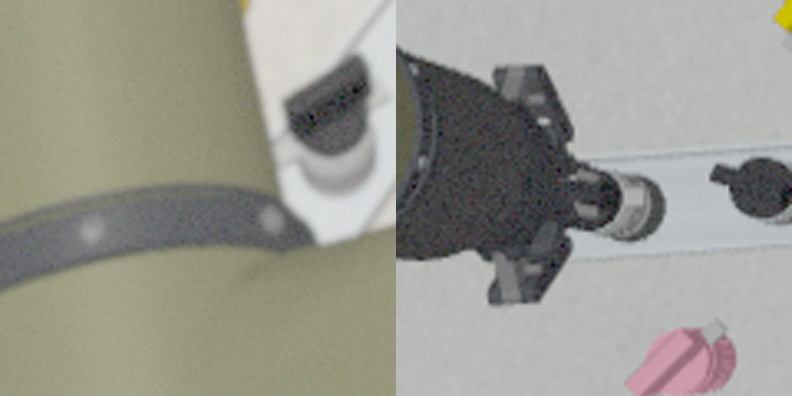

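The top crop shows the lamp held over the lane, with its shaft at about (630,205) and the disc just behind it at about (655,210). It is centred between the lane walls and clear of the spare at (765,185). I lower it until it makes contact.

Run:
```python
from workcell import *
from h import *
D=np.array([494.2,342.9,0]); o=status.get_obs(); f0=o["contact_force"][2]
r.move_l(D+[0,0,84],v=60); z=84.
while z>69:
    z-=.7; r.move_l(D+[0,0,z],v=15); o=status.get_obs()
    if o["contact_force"][2]-f0>5: break
r.pause(.3); o=status.get_obs(); print(z,o["eef_pos"],o["contact_force"],o["moment"],o["time_s"],o["grasp_force"])
```

```text
75.59999999999997 [494.44545065 342.96401469  76.66526986] [-1.75793062 -1.36485452  5.92450733] [-0.63241602  1.04198122  0.01570053] 21.2417 60.94415009021759
```

Run:
```python
from workcell import *
from h import *
D=np.array([494.2,342.9,0])
effector.set_gripper(0,20); r.pause(.4); o=status.get_obs(); print(o["contact_force"],o["grasp_force"],o["moment"])
effector.set_gripper(32); r.pause(.2); o=status.get_obs(); print(o["opening"],o["contact_force"],o["grasp_force"])
r.move_l(D+[0,0,150],v=60); r.move_l(D+[0,0,260],v=150)
q=status.get_obs()["q"]; r.move_joints(np.r_[-.2,q[1:]]); r.pause(.3); o=status.get_obs(); print(o["time_s"],o["contact_force"])
im=[]
for n,w,h in(("side",66,80),("top",66,80)):
    s=optics.snapshot(n); x,y=proj(s,D+[0,-40,40]).astype(int); y=min(max(y,h),480-h); print(n,x-w,y-h)
    c=s["color"][y-h:y+h,x-w:x+w,::-1]; im.append(cv2.resize((255*(c/255.)**.5).astype(np.uint8),None,fx=3,fy=3,interpolation=2))
    cv2.imwrite(f"pics/f_{n}.png",s["color"][:,:,::-1])
cv2.imwrite("pics/g5.png",np.hstack(im))
```

```text
[-3.15610836 -1.66456146  6.04828059] 60.943554639816284 [-0.63450305  1.08873798  0.04251261]
32.20520409418403 [-0.47817719  0.06827832  0.76944144] 0.0
27.275 [-0.32157178 -0.40156265 -0.51208478]
side 184 320
top 95 221
```

View pics/g5.png

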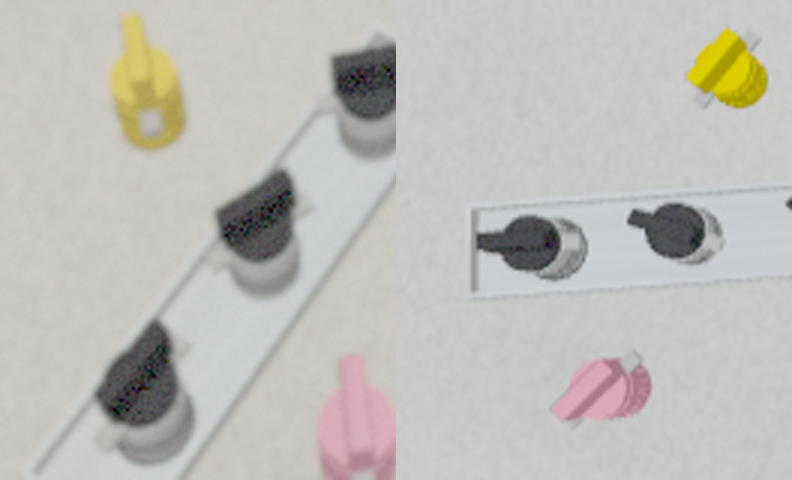

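The lamp stands upright in the free place, at about (145,400) in the side crop and (545,245) in the top crop. Both spares stand undisturbed, and the arm is clear.

```bash
python3 -c "
from workcell import *
print(r.close_job())"
```

```text
the job is handed in; nothing more can be done
None
```

The job is handed in: the lamp was turned to its stop, drawn straight out, set down upright in the free place over the disc and released, with the final pictures showing both spares still standing; no verdict was returned.

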